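# Seat an empty ribbon spool on the bench winder

### The job

Put the empty spool that has a slot across its foot upright onto the post of the ribbon winder, turn it there by feel until it drops fully home over the cross bar, then turn it clockwise (seen from above) with the spindle until the spindle comes against its stop, and let go. Be gentle: press and twist only lightly on the winder, no harder than about 25 N, and leave the other things where they are.

Things in the scene. Friction and masses are not known exactly. Their poses are not given: they have to be found in the camera images.
- spool_center (a point): Centre of the slotted spool: pale turned wood, 60 mm tall, upright, 0.08 to 0.17 kg; the point is on its axis, 30 mm above its underside. Grip its plain round hub from above: 42 mm across, from 10 mm above the underside to the top, with an 19 mm bore right through along z. The other spool has no slot.
- spool: The same slotted spool, origin at the centre of its underside. Its foot is a round flange 68 mm across and 10 mm thick, cut through by one straight slot 11 mm wide that runs along the spool's own x axis through the centre, open at both rims; it fits the winder's cross bar either way round (the same after half a turn).
- winder: Ribbon winder, fixed to the table; origin under the spindle axis at table level, z up; this frame does not turn with the spindle. Grey base 170 x 120 mm (x, y), 45 mm high, its middle 10 mm along +x from the axis. Pressing or twisting it against the stop with much more than 25 N damages it (limit: 45 N, all contacts added up).
- winder_seat (a point): On the spindle axis, 52 mm above the table: top of the 74 mm aluminium spindle plate, where the seated spool's underside rests (spool centre then 30 mm above). Across the plate, through the axis, runs a steel bar 52 mm long, 6 mm wide, 8 mm high that enters the slot with 2.5 mm play a side. A spool riding on the bar stands 8 mm too high.
- post_top (a point): Top of the steel centre post on the spindle axis, 39 mm above the seat: 15 mm thick, its last 12 mm tapered to 8 mm. The spool's bore goes over it. The spindle (plate, post, bar) turns against a brake of about 0.1 N m and stays where it is left; a spool pressed on the bar by more than about 12 N may drag it along.
- stop_post (a point): Top of the stop post on the base, 10 mm thick, 13 mm high, 50 mm along the winder's +x from the axis; a tab on the plate's rim meets it at the end of the clockwise turn. The bar then lies along the winder's x axis. At the start the bar is turned from there anticlockwise (seen from above) by 0.5 to 1.05 rad, which is not measured.
- plain_spool: Bystander: a spool of the same size and material with an unbroken round foot, no slot; origin at the centre of its underside.
- marker: Bystander: black marker 14 mm thick, 120 mm long, lying along its x axis; origin under its middle.
- jar: Bystander: glass jar 60 mm across, 85 mm tall; origin at the centre of its underside.
- tape: Bystander: cardboard ring 90 mm across, 24 mm high; origin at the centre of its underside.
- screwdriver: Bystander: screwdriver 170 mm long, lying along its x axis.
- tray: Bystander: wooden tray 120 x 90 x 30 mm; origin at the centre of its underside.
- cup: Bystander: white cup 72 mm across, 85 mm tall; origin at the centre of its underside.

How it is judged:
On the way, in this order (a step that is already met when the one before it is completed fails the run):
1. the slotted spool is lifted clear of the table (height (world z) of spool_center above 0.06 m), for 0.1 s.
2. the spool is home on the winder: upright, on the axis, over the cross bar (horizontal distance between spool_center and winder_seat below 0.005 m and z of spool_center in the frame of winder_seat below 0.033 m and angle between spool_center's own z axis and vertical below 0.06 rad), for 0.2 s.
At the end, for the whole second after the job is handed in: The slotted spool stands upright (within 0.06 rad) on the winder's seat, within 5 mm of the axis and within 3 mm of fully down over the cross bar, with the spindle turned to its stop (slot within 0.15 rad of the winder's x axis), at rest and released (all of step 2 and angle between the x axis of spool_center and the x axis of winder_seat, either way round below 0.15 rad and linear speed of spool below 0.02 m/s); the robot touches nothing.
It fails at once if the spool was pressed or twisted on the winder with more than 45 N, all its contacts added up (contact force between spool and winder above 45 N).
It fails at once if the robot pushed on the winder itself with more than 28 N (contact force between the arm and winder above 28 N).
It fails at once if a bystander was moved more than 40 mm (distance of any of plain_spool, marker, jar, tape, screwdriver, tray, cup from where it was at the start of the episode above 0.04 m).
It also fails if it takes over 69 s, if anything falls off the work surface, if the arm or the gripper's body presses on something with over 40 N, if the wrist force passes 120 N, or if a joint passes its speed limit or range.

### The arm

A 7-joint arm with a two-finger parallel gripper is mounted at the origin on the work surface. World frame = base frame: x ahead of the robot, y to its left, z up, the work surface at z = 0. Lengths are in m, angles in rad, forces in N, time in s.
With the tool pointing down it reaches from about 0.425 to 0.875 m from the base axis. Payload 4.7 kg.
Tool frame: the origin (TCP) lies at the very end of the fingers, on their centre line; the grasp point (between the pads) lies 19 mm behind it; z points along the fingers, y is the line along which they close (so a half turn about z gives the same grasp; the last joint's range is limited). The gripper opens to 87 mm and grips with 3 to 60 N. Pads are 19 mm wide; open, the fingers measure 117 mm over their backs; the gripper's body (75 mm by 190 mm) begins 51 mm behind the grasp point.
Start: joints at [-1.296, 0.321, -0.07, 1.45, 0.023, 1.371, -0.057], TCP at [0.168, 0.628, 0.223] pointing down, gripper open.
Joint ranges: [-2.86, 2.86], [-0.3, 2.09], [-1.38, 1.24], [0.06, 2.45], [-1.56, 4.7], [0.09, 2.05], [-2.69, 2.69]. Speed limits (rad/s): [2.57, 2.57, 3.14, 3.14, 3.14, 3.14, 3.14].

### API

Orientations are given as a rotation vector (axis times angle).
In Python, from bench import ctrl gives the robot as it stands.
- The arm moves only by the tool jog_arm, never from a script. Its argument "commands" is a list of rows, each a list of 7 numbers: the opening, from 0 (shut) to 1 (fully open), then the shift along the world's x, y, z scaled (see below), then the turn, a rotation vector about the world's x, y, z scaled (see below). A call has exactly 5 rows; each row is the pose to reach, as a shift and turn from the pose commanded when the call began; what a row does not reach only later rows make up. The controller multiplies each number of a shift by 0.5 m and each number of a turn by 30 degrees. A row lasts 1/12 s, in which the tool goes at most 41.7 mm and 7.16 degrees, less where a joint would pass 70% of its speed; a pose out of reach is approached as far as the arm can. A call with a number of a shift or a turn outside -1 to 1 is refused whole. A call with a gripper value outside its range is refused whole. The fingers move at their own pace and stop on an object; "grip_force" is the grip in N (left out, the last holds). Time passes only in rows, so rows that repeat a pose let the fingers close, or fill a call up. It gives the time, the measured TCP pose, the force, the opening and the grip force at its end, in the units of the state.
- ctrl.get_state(): the state, without advancing time (a new reading comes with each control period).
- ctrl.get_image(name): name is "scene" or "top"; returns a dict with "frame" (420x560x3 uint8, red, green, blue), "vfov" (degrees; the focal length in pixels is half the picture's height over the tangent of half this angle, whatever the lens; pixels are square), "cx", "cy" (the principal point, pixels), "camera_from_world" (4x4, takes a point from world to camera coordinates). Camera axes: x right, y down, z forward; pixel columns grow to the right and rows downward; lengths in m; the calibration is good to about 2 mm. A picture is of the moment at which its call begins. There is no depth.
- ctrl.close_job(): hands the job in; it is judged then, once.
The state is a dict: "time": time; "joint_positions": joint angles; "qd": joint speeds; "joint_torque": joint torques, N m; "position": TCP position; "tool_rot": TCP orientation; "ft_force": force on the tool from outside, world axes, zero at the start; "torque": the same for the moment, N m; "grip_width": opening from 0.0 (shut) to 1.0 (fully open); "grip_force": force on a finger pad.
Only numpy, scipy, OpenCV 4.12 (cv2) and the standard library are available. Lean on these libraries where they do the work, as an engineer would, in place of code of your own. Each camera call takes 0.05 s, during which the arm holds its last target. There are 200 camera calls.

## Working session

There is one attempt and no reset: what is moved stays moved. The work goes in short steps, Python scripts to look and compute and a tool call to move; the robot and the scene stay as the last step left them, time stands still between calls to the robot, and variables do not carry over. Pictures are saved under pics/ and viewed, at most 10 in all, crops included, and the job is handed in when it is done.

Besides the shell and the picture viewer there is one more tool, called after ">>>" as name([rows], argument=value, ...), one row to a line, values as JSON. jog_arm: Moves the arm, as the interface text tells. Shifts and turns lie within -1 to 1; 1 stands for 0.5 m of shift or 30 degrees of turn. Its arguments: {"type":"object","properties":{"commands":{"type":"array","items":{"type":"array","items":{"type":"number","minimum":-1,"maximum":1}}},"grip_force":{"type":"number"}},"required":["commands"]}

```bash
mkdir -p pics
cat > h.py <<'E'
import numpy as np, cv2
from bench import ctrl
def save(n,tag):
    d=ctrl.get_image(n); cv2.imwrite(f'pics/{tag}.png',cv2.cvtColor(d['frame'],cv2.COLOR_RGB2BGR)); np.save(f'pics/{tag}.npy',d,allow_pickle=True); return d
def load(tag): return np.load(f'pics/{tag}.npy',allow_pickle=True).item()
def crop(tag,x0,y0,x1,y1,out,k):
    im=cv2.imread(f'pics/{tag}.png')[y0:y1,x0:x1]; cv2.imwrite(f'pics/{out}.png',cv2.resize(im,None,fx=k,fy=k,interpolation=cv2.INTER_CUBIC))
def fl(d): return d['frame'].shape[0]/2/np.tan(np.radians(d['vfov'])/2)
def pt(d,u,v,z):
    T=np.array(d['camera_from_world']); R,t=T[:3,:3],T[:3,3]; f=fl(d)
    o=-R.T@t; r=R.T@np.array([(u-d['cx'])/f,(v-d['cy'])/f,1]); return o+r*(z-o[2])/r[2]
def px(d,p):
    c=np.array(d['camera_from_world'])@np.append(p,1); return c[:2]/c[2]*fl(d)+[d['cx'],d['cy']]
E
python3 - <<'E'
from h import *
for n in('top','scene'):
    d=save(n,n+'0'); T=np.array(d['camera_from_world']); print(n,d['vfov'],d['cx'],d['cy'],-T[:3,:3].T@T[:3,3],T[2,:3])
a=np.hstack([cv2.imread('pics/top0.png')]);
s=ctrl.get_state();print(s['time'],s['position'],s['tool_rot'],s['ft_force'],s['grip_width'])
E
```

```text
top 57.55016475513384 278.2041112898606 210.64940306159585 [0.44985823 0.12208912 0.90579994] [ 2.06877855e-01  1.90496466e-04 -9.78366760e-01]
scene 49.33099186423743 284.1933388538768 217.61744704562378 [ 1.13985194 -0.23696417  0.81338369] [-0.54138677  0.38607845 -0.74688941]
0.1 [0.16753306 0.62752042 0.22156597] [-4.08440222e-01 -3.11481434e+00  2.72632786e-03] [-0.1160638  -0.29286587 -0.63066673] 1.0006816997826884
```

View pics/top0.png

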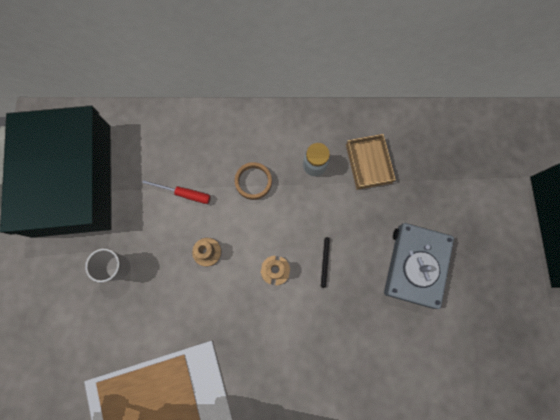

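View pics/scene0.png

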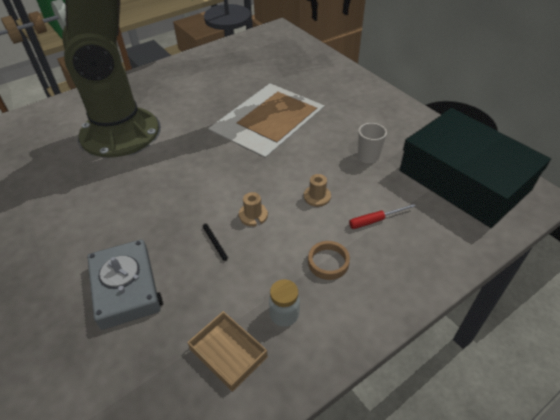

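The top view shows the slotted spool at about (276,270), with notches in its foot. The plain spool is at (207,252) and the winder at (422,268). I'll enlarge the slotted spool and the winder.

Run:
```python
from h import *
crop('top0',245,240,308,300,'a',8)
crop('top0',380,218,460,310,'b',6)
a,b=cv2.imread('pics/a.png'),cv2.imread('pics/b.png')
H=max(a.shape[0],b.shape[0]); p=lambda i:np.vstack([i,np.zeros((H-i.shape[0],i.shape[1],3),np.uint8)])
c=np.hstack([p(a),p(b)]); print(a.shape,b.shape,c.shape); k=800/c.shape[1]; print(k); cv2.imwrite('pics/ab.png',cv2.resize(c,None,fx=k,fy=k))
d=load('top0')
print(pt(d,276,270,.01),pt(d,275,269,.06),pt(d,423,269,.052),pt(d,207,252,.01))
```

```text
(480, 504, 3) (552, 480, 3) (552, 984, 3)
0.8130081300813008
[0.49863125 0.12722109 0.01      ] [0.49807401 0.12912973 0.06      ] [ 0.49888537 -0.19801731  0.052     ] [0.54015578 0.28884056 0.01      ]
```

View pics/ab.png

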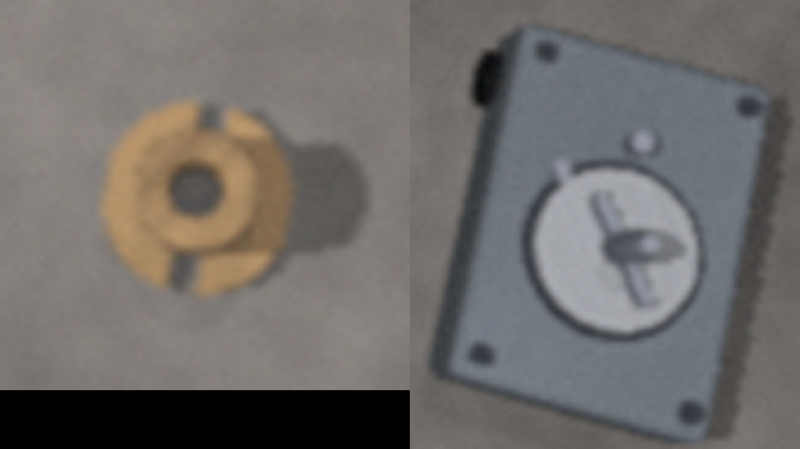

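Run:
```python
from h import *
d=load('top0')
A=lambda x,y:(245+x/6.504-.4,240+y/6.504-.4)
B=lambda x,y:(380+(x-409.75)/4.878-.4,218+y/4.878-.4)
P=lambda n,q,z:(print(n,pt(d,*q,z).round(4)),pt(d,*q,z))[1]
f=P('foot',A(198.5,197),.005);P('hubtop',A(195,190),.06)
n1=P('n1',A(212,115),.005);n2=P('n2',A(182,272),.005)
P('foot w',(A(100,197)),.01);P('foot e',(A(297,197)),.01)
pl=P('plate',B(615,250),.052);P('posttop',B(652,244),.091)
b1=P('b1',B(600,198),.06);b2=P('b2',B(648,300),.06);P('barmid',B(624,249),.06)
s=P('stop',B(643,142),.058);t=P('tab',B(563,168),.05)
c=[P('c',B(*q),.045) for q in((546,51),(748,106),(690,411),(482,354))]
print('screwmid',np.mean(c,0))
an=lambda v:np.degrees(np.arctan2(v[1],v[0]))
print('slot',an(n1-n2),'bar',an(b1-b2),'stop',an(s-pl),np.linalg.norm((s-pl)[:2]),'tab',an(t-pl),'edges',an(c[0]-c[3]),an(c[1]-c[2]))
from scipy.spatial.transform import Rotation as R
print(R.from_rotvec(ctrl.get_state()['tool_rot']).as_matrix().round(3))
```

```text
foot [0.4992 0.1293 0.005 ]
hubtop [0.4985 0.13   0.06  ]
n1 [0.5285 0.1245 0.005 ]
n2 [0.4727 0.1351 0.005 ]
foot w [0.4988 0.1644 0.01  ]
foot e [0.4989 0.0941 0.01  ]
plate [ 0.4992 -0.1951  0.052 ]
posttop [ 0.4995 -0.1968  0.091 ]
b1 [ 0.522  -0.1872  0.06  ]
b2 [ 0.4767 -0.2052  0.06  ]
barmid [ 0.4992 -0.1962  0.06  ]
stop [ 0.5476 -0.2094  0.058 ]
tab [ 0.5365 -0.1749  0.05  ]
c [ 0.5917 -0.1725  0.045 ]
c [ 0.5659 -0.2645  0.045 ]
c [ 0.4281 -0.2259  0.045 ]
c [ 0.453  -0.1341  0.045 ]
screwmid [ 0.5096544  -0.19926192  0.045     ]
slot -10.763535095154262 bar 21.693343452400843 stop -16.414190358904552 0.050440145724919436 tab 28.48213248995762 edges -15.50641569000629 -15.6533337378254
[[-0.966  0.258 -0.   ]
 [ 0.258  0.966 -0.002]
 [-0.    -0.002 -1.   ]]
```

The measurements agree with the given sizes: foot 70 mm across, stop 50 mm from the axis, base edges at -15.6°.
- **Spool:** (0.499, 0.1295), slot at -11°.
- **Winder axis:** (0.4995, -0.196), with its x axis at -15.6° and the bar at about +22°.

Next I move above the spool.

>>> jog_arm([
  [1,0.221,-0.332,-0.014,0,0,-0.667],
  [1,0.221,-0.332,-0.014,0,0,-0.667],
  [1,0.221,-0.332,-0.014,0,0,-0.667],
  [1,0.221,-0.332,-0.014,0,0,-0.667],
  [1,0.221,-0.332,-0.014,0,0,-0.667],
], grip_force=20)

```text
time: 0.52
position: [0.2801, 0.4587, 0.215]
tool_rot: [0.947, 2.995, -0.002]
ft_force: [1.0, 0.3, 0.5]
grip_width: 0.997
grip_force: 0.0
```

>>> jog_arm([
  [1,0.221,-0.332,-0.014,0,0,-0.667],
  [1,0.221,-0.332,-0.014,0,0,-0.667],
  [1,0.221,-0.332,-0.014,0,0,-0.667],
  [1,0.221,-0.332,-0.014,0,0,-0.667],
  [1,0.221,-0.332,-0.014,0,0,-0.667],
])

```text
time: 0.93
position: [0.3901, 0.2925, 0.2083]
tool_rot: [1.453, 2.785, -0.001]
ft_force: [0.1, 0.2, -0.7]
grip_width: 1.002
grip_force: 0.0
```

>>> jog_arm([
  [1,0.221,-0.332,-0.014,0,0,-0.667],
  [1,0.221,-0.332,-0.014,0,0,-0.667],
  [1,0.221,-0.332,-0.014,0,0,-0.667],
  [1,0.221,-0.332,-0.014,0,0,-0.667],
  [1,0.221,-0.332,-0.014,0,0,-0.667],
])

```text
time: 1.35
position: [0.5003, 0.1264, 0.2015]
tool_rot: [1.915, 2.49, -0.0]
ft_force: [0.8, 0.5, -0.0]
grip_width: 0.997
grip_force: 0.0
```

>>> jog_arm([
  [1,-0.002,0.006,-0.08,0,0,0],
  [1,-0.002,0.006,-0.16,0,0,0],
  [1,-0.002,0.006,-0.2,0,0,0],
  [1,-0.002,0.006,-0.23,0,0,0],
  [1,-0.002,0.006,-0.25,0,0,0],
])

```text
time: 1.77
position: [0.4965, 0.1324, 0.0741]
tool_rot: [-1.911, -2.491, 0.005]
ft_force: [-1.0, -0.2, 0.1]
grip_width: 0.997
grip_force: 0.0
```

>>> jog_arm([
  [1,0,0,-0.03,0,0,0],
  [1,0,0,-0.06,0,0,0],
  [1,0,0,-0.09,0,0,0],
  [1,0,0,-0.112,0,0,0],
  [1,0,0,-0.112,0,0,0],
])

```text
time: 2.18
position: [0.4966, 0.1326, 0.0187]
tool_rot: [-1.911, -2.492, 0.005]
ft_force: [-0.9, 0.2, 0.6]
grip_width: 1.0
grip_force: 0.0
```

>>> jog_arm([
  [0.3,0,0,0,0,0,0],
  [0.3,0,0,0,0,0,0],
  [0.3,0,0,0,0,0,0],
  [0.3,0,0,0,0,0,0],
  [0.3,0,0,0,0,0,0],
])

```text
time: 2.6
position: [0.4986, 0.1333, 0.0213]
tool_rot: [1.912, 2.492, 0.002]
ft_force: [-0.1, -0.6, -0.8]
grip_width: 0.709
grip_force: 0.0
```

>>> jog_arm([
  [0.3,0,0,0,0,0,0],
  [0.3,0,0,0,0,0,0],
  [0.3,0,0,0,0,0,0],
  [0.3,0,0,0,0,0,0],
  [0.3,0,0,0,0,0,0],
])

```text
time: 3.02
position: [0.4982, 0.1331, 0.0207]
tool_rot: [1.912, 2.493, 0.0]
ft_force: [-0.0, 0.2, 1.5]
grip_width: 0.481
grip_force: 20.0
```

>>> jog_arm([
  [0.7,0,0,0,0,0,0],
  [0.7,0,0,0,0,0,0],
  [0.7,0,-0.0035,0,0,0,0],
  [0.7,0.001,-0.007,0,0,0,0],
  [0.7,0.001,-0.007,0,0,0,0],
])

```text
time: 3.43
position: [0.4987, 0.1289, 0.0205]
tool_rot: [1.912, 2.492, -0.0]
ft_force: [0.1, 0.5, 0.3]
grip_width: 0.684
grip_force: 0.0
```

Run:
```python
from h import *
s=ctrl.get_state();print(s['position'],s['tool_rot'],s['joint_positions'],s['grip_width'])
```

```text
[0.49868419 0.12891316 0.02051858] [ 1.91244587e+00  2.49209544e+00 -4.09994913e-04] [-0.70499101  0.24898941  0.44375711  2.0099555  -0.13391632  0.91032891
  0.07091115] 0.683515895272413
```

>>> jog_arm([
  [0.3,0,0,0,0,0,0],
  [0.3,0,0,0,0,0,0],
  [0.3,0,0,0,0,0,0],
  [0.3,0,0,0,0,0,0],
  [0.3,0,0,0,0,0,0],
], grip_force=20)

```text
time: 3.85
position: [0.4987, 0.1296, 0.0206]
tool_rot: [1.912, 2.493, 0.0]
ft_force: [0.1, -0.1, -0.2]
grip_width: 0.479
grip_force: 20.0
```

>>> jog_arm([
  [0.3,0,0,0.06,0,0,0],
  [0.3,0,0,0.13,0,0,0],
  [0.3,0,0,0.2,0,0,0],
  [0.3,0,0,0.26,0,0,0],
  [0.3,0,0,0.29,0,0,0],
])

```text
time: 4.27
position: [0.5004, 0.1299, 0.1696]
tool_rot: [1.911, 2.491, 0.008]
ft_force: [1.1, -0.8, -1.1]
grip_width: 0.478
grip_force: 20.0
```

>>> jog_arm([
  [0.3,0,-0.06,0,0,0,0.1],
  [0.3,0,-0.12,0,0,0,0.2],
  [0.3,0,-0.18,0,0,0,0.3],
  [0.3,0,-0.24,0,0,0,0.4],
  [0.3,0,-0.3,0,0,0,0.5],
])

```text
time: 4.68
position: [0.4982, -0.0218, 0.1655]
tool_rot: [-1.566, -2.723, -0.0]
ft_force: [0.2, -0.3, -1.1]
grip_width: 0.481
grip_force: 20.0
```

>>> jog_arm([
  [0.3,0,-0.06,0,0,0,0.1],
  [0.3,0,-0.12,0,0,0,0.2],
  [0.3,0,-0.18,0,0,0,0.3],
  [0.3,0,-0.24,0,0,0,0.4],
  [0.3,0,-0.3,0,0,0,0.57],
])

```text
time: 5.1
position: [0.4982, -0.1717, 0.1655]
tool_rot: [-1.144, -2.926, -0.001]
ft_force: [0.5, -0.0, -1.2]
grip_width: 0.48
grip_force: 20.0
```

>>> jog_arm([
  [0.3,0,-0.02,0,0,0,0],
  [0.3,0,-0.035,0,0,0,0],
  [0.3,0,-0.05,0,0,0,0],
  [0.3,0,-0.05,0,0,0,0],
  [0.3,0,-0.05,0,0,0,0],
])

```text
time: 5.52
position: [0.4988, -0.1943, 0.1654]
tool_rot: [-1.147, -2.924, -0.001]
ft_force: [-0.4, 0.4, -0.8]
grip_width: 0.479
grip_force: 20.0
```

Run:
```python
from h import *
for n in('top','scene'): save(n,n+'1')
s=ctrl.get_state();print(s['position'],s['tool_rot'],s['joint_positions'],s['ft_force'])
p=s['position']
for n in('top','scene'): 
    d=load(n+'1');print(n,px(d,p),px(d,[.4995,-.196,.091]),px(d,[.4995,-.196,.052]))
a=cv2.imread('pics/top1.png')[170:330,340:500];b=cv2.imread('pics/scene1.png')[180:340,50:210]
cv2.imwrite('pics/ab1.png',cv2.resize(np.hstack([a,b]),None,fx=2.5,fy=2.5,interpolation=cv2.INTER_CUBIC))
```

```text
[ 0.4989432  -0.19384641  0.16544186] [-1.14509824e+00 -2.92501032e+00 -1.15217826e-03] [-0.36356921  0.12986645  0.74357205  1.83517609 -0.09452741  1.21248133
  1.23357317] [-0.02168263 -0.40011857 -2.13838377]
top [442.70949323 265.56625315] [428.8656142  267.64139232] [422.06616133 268.71827886]
scene [102.58385299 232.70858156] [113.2496914  257.54557892] [118.80732192 269.03060621]
```

View pics/ab1.png

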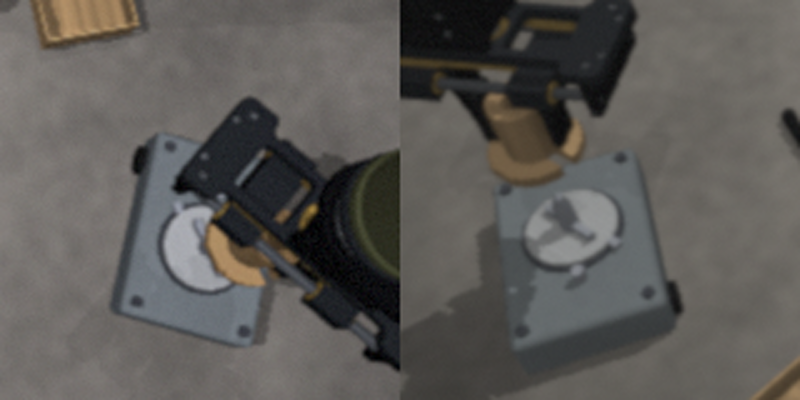

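Run:
```python
from h import *
d=load('scene1');print(px(d,[.4989,-.1938,.15]),px(d,[.4995,-.196,.15]),px(d,[.4995,-.196,.052]))
print([px(d,[.4995+.037*np.cos(a),-.196+.037*np.sin(a),.052]).round(1) for a in (0,1.57,3.14,4.71)])
print([px(d,[.4989+.034*np.cos(a),-.1938+.034*np.sin(a),.155]).round(1) for a in np.radians([21.5,201.5])])
from scipy.spatial.transform import Rotation as R
print(np.degrees(np.arctan2(*R.from_rotvec(ctrl.get_state()['tool_rot']).as_matrix()[[1,0],1])))
```

```text
[105.1271048  237.94512109] [104.1247143  238.68851193] [118.80732192 269.03060621]
[array([126.1, 281.3]), array([135.8, 260.3]), array([111.8, 257.3]), array([101.3, 278.1])]
[array([117.3, 243.8]), array([ 91.7, 229. ])]
47.2407748138598
```

>>> jog_arm([
  [0.3,0.001,-0.004,-0.03,0,0,0],
  [0.3,0.001,-0.004,-0.06,0,0,0],
  [0.3,0.001,-0.004,-0.09,0,0,0],
  [0.3,0.001,-0.004,-0.09,0,0,0],
  [0.3,0.001,-0.004,-0.09,0,0,0],
])

```text
time: 6.03
position: [0.4988, -0.1963, 0.1202]
tool_rot: [-1.146, -2.923, 0.0]
ft_force: [-0.6, 0.2, -0.9]
grip_width: 0.483
grip_force: 20.0
```

>>> jog_arm([
  [0.3,0,0,-0.01,0,0,0],
  [0.3,0,0,-0.02,0,0,0],
  [0.3,0,0,-0.03,0,0,0],
  [0.3,0,0,-0.03,0,0,0],
  [0.3,0,0,-0.03,0,0,0],
])

```text
time: 6.45
position: [0.499, -0.1974, 0.1054]
tool_rot: [-1.148, -2.924, 0.0]
ft_force: [-0.7, 0.2, -1.1]
grip_width: 0.482
grip_force: 20.0
```

>>> jog_arm([
  [0.3,0,0.001,-0.01,0,0,0],
  [0.3,0,0.001,-0.02,0,0,0],
  [0.3,0,0.001,-0.03,0,0,0],
  [0.3,0,0.001,-0.034,0,0,0],
  [0.3,0,0.001,-0.034,0,0,0],
])

```text
time: 6.87
position: [0.4985, -0.1968, 0.0877]
tool_rot: [-1.148, -2.923, 0.001]
ft_force: [0.3, -1.0, -0.9]
grip_width: 0.481
grip_force: 20.0
```

No contact yet: the underside is at about 0.067 with the post in the bore. I'll go down in small steps onto the bar.

>>> jog_arm([
  [0.3,0.001,0,-0.004,0,0,0],
  [0.3,0.001,0,-0.008,0,0,0],
  [0.3,0.001,0,-0.012,0,0,0],
  [0.3,0.001,0,-0.014,0,0,0],
  [0.3,0.001,0,-0.014,0,0,0],
])

```text
time: 7.28
position: [0.4995, -0.1969, 0.0813]
tool_rot: [-1.148, -2.924, 0.0]
ft_force: [-0.2, 0.5, -1.2]
grip_width: 0.481
grip_force: 20.0
```

>>> jog_arm([
  [0.3,0,0,-0.001,0,0,0],
  [0.3,0,0,-0.002,0,0,0],
  [0.3,0,0,-0.003,0,0,0],
  [0.3,0,0,-0.004,0,0,0],
  [0.3,0,0,-0.004,0,0,0],
])

```text
time: 7.7
position: [0.4996, -0.197, 0.0795]
tool_rot: [1.148, 2.924, 0.0]
ft_force: [0.1, -0.1, -0.6]
grip_width: 0.477
grip_force: 20.0
```

>>> jog_arm([
  [0.3,0,0,-0.001,0,0,0],
  [0.3,0,0,-0.002,0,0,0],
  [0.3,0,0,-0.003,0,0,0],
  [0.3,0,0,-0.004,0,0,0],
  [0.3,0,0,-0.004,0,0,0],
])

```text
time: 8.12
position: [0.4996, -0.197, 0.0775]
tool_rot: [-1.148, -2.924, -0.0]
ft_force: [0.3, 1.2, -1.3]
grip_width: 0.484
grip_force: 20.0
```

>>> jog_arm([
  [0.3,0,0,-0.001,0,0,0],
  [0.3,0,0,-0.002,0,0,0],
  [0.3,0,0,-0.003,0,0,0],
  [0.3,0,0,-0.004,0,0,0],
  [0.3,0,0,-0.004,0,0,0],
])

```text
time: 8.53
position: [0.4996, -0.1969, 0.0755]
tool_rot: [-1.148, -2.924, -0.0]
ft_force: [-0.5, -0.5, -0.8]
grip_width: 0.478
grip_force: 20.0
```

The spool is already 5 mm below riding height with no resistance, so the slot is over the bar. I'll ease it down to the plate.

>>> jog_arm([
  [0.3,0,0,-0.001,0,0,0],
  [0.3,0,0,-0.002,0,0,0],
  [0.3,0,0,-0.003,0,0,0],
  [0.3,0,0,-0.004,0,0,0],
  [0.3,0,0,-0.004,0,0,0],
])

```text
time: 8.95
position: [0.4996, -0.1969, 0.0735]
tool_rot: [-1.148, -2.924, -0.0]
ft_force: [-0.6, 0.6, -1.0]
grip_width: 0.482
grip_force: 20.0
```

>>> jog_arm([
  [0.3,0,0,-0.0005,0,0,0],
  [0.3,0,0,-0.001,0,0,0],
  [0.3,0,0,-0.0015,0,0,0],
  [0.3,0,0,-0.002,0,0,0],
  [0.3,0,0,-0.002,0,0,0],
])

```text
time: 9.37
position: [0.4996, -0.197, 0.0726]
tool_rot: [1.148, 2.924, 0.0]
ft_force: [-0.1, 0.4, 0.1]
grip_width: 0.478
grip_force: 20.0
```

The wrist force rose as it touched down, so the spool is home. Now I turn it clockwise.

>>> jog_arm([
  [0.3,0,0,0,0,0,-0.1],
  [0.3,0,0,0,0,0,-0.2],
  [0.3,0,0,0,0,0,-0.3],
  [0.3,0,0,0,0,0,-0.4],
  [0.3,0,0,0,0,0,-0.5],
])

```text
time: 9.78
position: [0.4996, -0.1964, 0.0726]
tool_rot: [-1.522, -2.747, -0.001]
ft_force: [-0.5, 2.0, 0.4]
grip_width: 0.478
grip_force: 20.0
```

```bash
cat > st.py <<'E'
from h import *
from scipy.spatial.transform import Rotation as R
s=ctrl.get_state();m=R.from_rotvec(s['tool_rot']).as_matrix();y=np.degrees(np.arctan2(m[1,1],m[0,1]))
print('yaw',y,'slot',y-47.24+21.4,'F',np.round(s['ft_force'],2),'T',np.round(s['torque'],3),np.round(s['position'],4),'q7',s['joint_positions'][6])
E
python3 st.py
```

```text
yaw 32.01589448353189 slot 6.175894483531884 F [-0.45  2.02  0.36] T [0.189 0.125 0.104] [ 0.4996 -0.1964  0.0726] q7 1.0649393041561508
```

>>> jog_arm([
  [0.3,0,0,0,0,0,-0.08],
  [0.3,0,0,0,0,0,-0.16],
  [0.3,0,0,0,0,0,-0.24],
  [0.3,0,0,0,0,0,-0.32],
  [0.3,0,0,0,0,0,-0.4],
])

```text
time: 10.2
position: [0.4997, -0.1962, 0.0726]
tool_rot: [-1.8, -2.574, -0.001]
ft_force: [-0.6, 1.4, 0.9]
grip_width: 0.481
grip_force: 20.0
```

```bash
python3 st.py
```

```text
yaw 20.05616753746147 slot -5.783832462538534 F [-0.64  1.39  0.85] T [0.21  0.134 0.094] [ 0.4997 -0.1962  0.0726] q7 0.8674627846279079
```

>>> jog_arm([
  [0.3,0,0,0,0,0,-0.06],
  [0.3,0,0,0,0,0,-0.12],
  [0.3,0,0,0,0,0,-0.18],
  [0.3,0,0,0,0,0,-0.24],
  [0.3,0,0,0,0,0,-0.3],
])

```text
time: 10.62
position: [0.4998, -0.1961, 0.0726]
tool_rot: [-1.996, -2.425, -0.001]
ft_force: [-0.5, 2.3, 0.3]
grip_width: 0.479
grip_force: 20.0
```

```bash
python3 st.py
```

```text
yaw 11.089115715613584 slot -14.750884284386423 F [-0.5   2.27  0.27] T [0.301 0.054 0.107] [ 0.4998 -0.1961  0.0726] q7 0.7201730542132353
```

>>> jog_arm([
  [0.3,0,0,0,0,0,-0.02],
  [0.3,0,0,0,0,0,-0.04],
  [0.3,0,0,0,0,0,-0.06],
  [0.3,0,0,0,0,0,-0.07],
  [0.3,0,0,0,0,0,-0.07],
])

```text
time: 11.03
position: [0.4998, -0.1962, 0.0727]
tool_rot: [-2.039, -2.389, -0.001]
ft_force: [-0.1, 3.5, 2.0]
grip_width: 0.479
grip_force: 20.0
```

```bash
python3 st.py
```

```text
yaw 9.050486858708409 slot -16.789513141291593 F [-0.1   3.49  2.03] T [0.886 0.103 0.118] [ 0.4998 -0.1962  0.0727] q7 0.6870062843593259
```

>>> jog_arm([
  [0.3,0,0,0,0,0,-0.01],
  [0.3,0,0,0,0,0,-0.02],
  [0.3,0,0,0,0,0,-0.03],
  [0.3,0,0,0,0,0,-0.04],
  [0.3,0,0,0,0,0,-0.04],
])

```text
time: 11.45
position: [0.4998, -0.1963, 0.0726]
tool_rot: [-2.064, -2.367, -0.001]
ft_force: [0.2, 5.5, 2.8]
grip_width: 0.482
grip_force: 20.0
```

```bash
python3 st.py
python3 - <<'E'
from h import *
for n in('top','scene'): save(n,n+'2')
a=cv2.imread('pics/top2.png')[190:330,360:500];b=cv2.imread('pics/scene2.png')[215:315,70:170]
cv2.imwrite('pics/ab2.png',np.hstack([cv2.resize(i,(400,400),interpolation=cv2.INTER_CUBIC) for i in(a,b)]))
E
```

```text
yaw 7.8249309785355665 slot -18.015069021464434 F [0.24 5.54 2.79] T [1.097 0.157 0.057] [ 0.4998 -0.1963  0.0726] q7 0.6670055799983655
```

View pics/ab2.png

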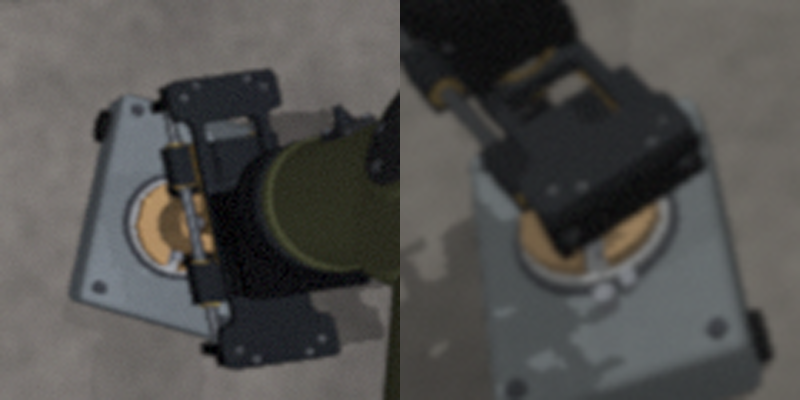

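The scene crop shows the tab (630,275) next to the stop post (602,292), with the slot end at (598,255) pointing at the post. The forces are rising, so it is at or nearly at the stop. One more small step.

>>> jog_arm([
  [0.3,0,0,0,0,0,-0.01],
  [0.3,0,0,0,0,0,-0.02],
  [0.3,0,0,0,0,0,-0.03],
  [0.3,0,0,0,0,0,-0.04],
  [0.3,0,0,0,0,0,-0.04],
])

```text
time: 11.97
position: [0.4998, -0.1962, 0.0727]
tool_rot: [-2.089, -2.346, -0.001]
ft_force: [0.7, 5.4, 2.3]
grip_width: 0.48
grip_force: 20.0
```

```bash
python3 st.py
python3 - <<'E'
from h import *
d=load('scene2')
C=lambda x,y:(70+(x-400)/4-.4,215+y/4-.4)
# shift calibration using stop post / plate offset seen (~+0.4,+2.6 px)
for dy in(0,2.5):
    g=lambda x,y,z:pt(d,C(x,y)[0],C(x,y)[1]-dy,z)
    for n,p in(('slot',g(598,250,.062)),('stop',g(602,290,.058)),('tab',g(630,275,.05))):
        v=p-np.array([.4995,-.1962,0]);print(dy,n,p.round(4),np.degrees(np.arctan2(v[1],v[0])),np.hypot(*v[:2]))
E
```

```text
yaw 6.629450332358715 slot -19.21054966764129 F [0.65 5.43 2.27] T [1.087 0.105 0.11 ] [ 0.4998 -0.1962  0.0727] q7 0.6473990019147136
0 slot [ 0.5268 -0.2038  0.062 ] -15.553983339532977 0.028299832048049926
0 stop [ 0.547  -0.2114  0.058 ] -17.696888500610495 0.04986315447139345
0 tab [ 0.5407 -0.1963  0.05  ] -0.2001282143112256 0.04121195319366683
2.5 slot [ 0.5211 -0.2014  0.062 ] -13.590127030423181 0.022209856672581945
2.5 stop [ 0.5415 -0.209   0.058 ] -17.012092754216706 0.04392024390737899
2.5 tab [ 0.5351 -0.1939  0.05  ] 3.6423031861480855 0.035685115052003925
```

Tz is still at brake level (about 0.11 N m) and the tab still seems some millimetres from the post, so I keep turning.

>>> jog_arm([
  [0.3,0,0,0,0,0,-0.02],
  [0.3,0,0,0,0,0,-0.04],
  [0.3,0,0,0,0,0,-0.06],
  [0.3,0,0,0,0,0,-0.07],
  [0.3,0,0,0,0,0,-0.07],
])

```text
time: 12.38
position: [0.4999, -0.1962, 0.0727]
tool_rot: [-2.132, -2.307, -0.002]
ft_force: [0.0, 4.9, 2.2]
grip_width: 0.484
grip_force: 20.0
```

```bash
python3 st.py
```

```text
yaw 4.528803851627861 slot -21.31119614837214 F [0.01 4.93 2.16] T [1.102 0.057 0.09 ] [ 0.4999 -0.1962  0.0727] q7 0.6130948735877294
```

>>> jog_arm([
  [0.3,0,0,0,0,0,-0.01],
  [0.3,0,0,0,0,0,-0.02],
  [0.3,0,0,0,0,0,-0.03],
  [0.3,0,0,0,0,0,-0.04],
  [0.3,0,0,0,0,0,-0.04],
])

```text
time: 12.8
position: [0.4999, -0.1962, 0.0727]
tool_rot: [-2.155, -2.286, -0.001]
ft_force: [-0.4, 5.6, 1.3]
grip_width: 0.478
grip_force: 20.0
```

```bash
python3 st.py
```

```text
yaw 3.374922636777704 slot -22.4650773632223 F [-0.44  5.63  1.29] T [1.036 0.1   0.296] [ 0.4999 -0.1962  0.0727] q7 0.593991768385751
```

>>> jog_arm([
  [0.3,0,0,0,0,0,-0.01],
  [0.3,0,0,0,0,0,-0.02],
  [0.3,0,0,0,0,0,-0.02],
  [0.3,0,0,0,0,0,-0.02],
  [0.3,0,0,0,0,0,-0.02],
])

```text
time: 13.22
position: [0.4999, -0.1961, 0.0727]
tool_rot: [-2.166, -2.275, -0.001]
ft_force: [-0.4, 4.9, 1.8]
grip_width: 0.482
grip_force: 20.0
```

```bash
python3 st.py
```

```text
yaw 2.8337064769984868 slot -23.006293523001517 F [-0.36  4.87  1.77] T [1.112 0.085 0.517] [ 0.4999 -0.1961  0.0727] q7 0.5848616368325399
```

Tz climbed to 0.3 and then 0.5 N m, so it is against the stop. I'll turn back about 5°, within the slot play, to centre the slot, then release and lift.

>>> jog_arm([
  [0.3,0,0,0,0,0,0.05],
  [0.3,0,0,0,0,0,0.1],
  [0.3,0,0,0,0,0,0.15],
  [0.3,0,0,0,0,0,0.18],
  [0.3,0,0,0,0,0,0.18],
])

```text
time: 13.63
position: [0.4996, -0.1978, 0.0726]
tool_rot: [2.058, 2.373, -0.001]
ft_force: [-0.3, 2.0, 0.2]
grip_width: 0.484
grip_force: 20.0
```

```bash
python3 st.py
```

```text
yaw 8.134778844347526 slot -17.705221155652474 F [-0.25  2.02  0.21] T [ 0.316 -0.01   0.048] [ 0.4996 -0.1978  0.0726] q7 0.6730352293984868
```

>>> jog_arm([
  [0.7,0,0,0,0,0,0],
  [0.7,0,0,0,0,0,0],
  [0.7,0,0,0,0,0,0],
  [0.7,0,0,0,0,0,0],
  [0.7,0,0,0,0,0,0],
])

```text
time: 14.05
position: [0.4996, -0.1973, 0.0726]
tool_rot: [2.059, 2.373, -0.0]
ft_force: [0.6, -0.2, 0.4]
grip_width: 0.683
grip_force: 0.0
```

>>> jog_arm([
  [0.75,0,0,0.02,0,0,0],
  [0.75,0,0,0.05,0,0,0],
  [0.75,0,0,0.09,0,0,0],
  [0.75,0,0,0.14,0,0,0],
  [0.75,0,0,0.2,0,0,0],
])

```text
time: 14.47
position: [0.4987, -0.197, 0.1733]
tool_rot: [-2.058, -2.372, 0.002]
ft_force: [1.1, -0.0, 0.0]
grip_width: 0.75
grip_force: 0.0
```

>>> jog_arm([
  [0.75,0,0.07,0.03,0,0,0],
  [0.75,0,0.14,0.06,0,0,0],
  [0.75,0,0.21,0.06,0,0,0],
  [0.75,0,0.28,0.06,0,0,0],
  [0.75,0,0.35,0.06,0,0,0],
])

```text
time: 14.88
position: [0.4998, -0.0206, 0.204]
tool_rot: [2.058, 2.372, 0.004]
ft_force: [1.4, 0.4, -0.7]
grip_width: 0.75
grip_force: 0.0
```

Run:
```python
from h import *
for n in('top','scene'): save(n,n+'3')
a=cv2.imread('pics/top3.png')[215:315,375:475];b=cv2.imread('pics/scene3.png')[215:315,70:170]
cv2.imwrite('pics/ab3.png',np.hstack([cv2.resize(i,(400,400),interpolation=cv2.INTER_CUBIC) for i in(a,b)]))
```

```text
(no output)
```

View pics/ab3.png

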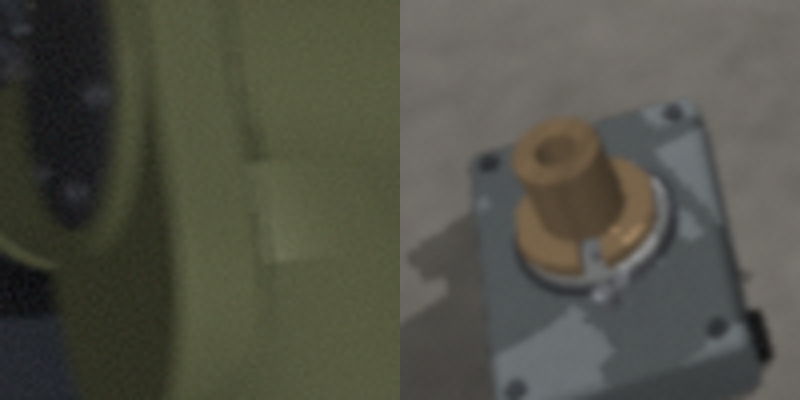

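The scene crop shows the spool down flat on the plate, with the slot end at about (593,258) and the bar inside it. The tab (618,281) touches the stop post (603,292). I'll check the slot angle.

Run:
```python
from h import *
d=load('scene3'); C=lambda x,y:(70+(x-400)/4-.4,215+y/4-.4)
print([ (a,((px(d,[.4995+.034*np.cos(t),-.1962+.034*np.sin(t),.062])+.4-[70,215])*4+[400,0]).round()) for a in(-25,-20,-15.6,-10,-5) for t in [np.radians(a)]])
print('stop',((px(d,[.4995+.05*np.cos(np.radians(-15.6)),-.1962+.05*np.sin(np.radians(-15.6)),.058])+.4-[70,215])*4+[400,0]).round(),'hubtop',((px(d,[.4995,-.1962,.112])+.4-[70,215])*4+[400,0]).round())
```

```text
[(-25, array([588., 262.])), (-20, array([594., 260.])), (-15.6, array([599., 259.])), (-10, array([606., 257.])), (-5, array([612., 254.]))]
stop [606. 289.] hubtop [562. 146.]
```

```bash
python3 -c "
from bench import ctrl
print(ctrl.close_job())"
```

```text
the job is handed in; nothing more can be done
None
```

I handed the job in: the slotted spool is fully home over the cross bar, turned clockwise to the stop and released, with the slot about 2 to 3° off the winder's x axis by my camera check. The hand-in gave no verdict.

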